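# Load the feed spindle and hold the tension dial at the third click

## Robot

A 6-joint arm with a two-finger parallel gripper is mounted at the origin on the work surface. World frame = base frame: x ahead of the robot, y to its left, z up, the work surface at z = 0. Lengths are in m, angles in rad, forces in N, time in s.
With the tool pointing down it reaches from about 0.35 to 0.85 m from the base axis. Payload 8.1 kg.
Tool frame: the origin (TCP) lies between the finger pads; the fingertips stand 11 mm ahead of it and the grasp point (between the pads) lies 8 mm behind it (robot.tips_ahead is the distance from the TCP to the fingertips, in m); z points along the fingers, y is the line along which they close (so a half turn about z gives the same grasp; the last joint's range is limited). The gripper opens to 93 mm and grips with 3 to 60 N. Pads are 15 mm wide; open, the fingers measure 128 mm over their backs; the gripper's body (75 mm by 188 mm) begins 65 mm behind the grasp point.
Start: joints at [1.019, 0.13, 1.488, -0, 1.523, -0.085], TCP at [0.27, 0.536, 0.201] pointing down, gripper open.
Joint ranges: [-2.96, 2.96], [-0.89, 2.26], [0.02, 2.5], [-1.34, 4.48], [0, 2.73], [-2.66, 2.66]. Speed limits (rad/s): [2.39, 2.39, 2.79, 3.14, 3.14, 3.14].

## Interface

Orientations are given as a rotation vector (axis times angle).
In Python, from plant import robot gives the robot as it stands. The module is installed in compiled form; this text tells all that it offers.
- The arm moves only by the tool move_arm, never from a script. Its argument "deltas" is one flat list of numbers, 7 for each row, row after row: the shift along the tool's x, y, z in m, then the turn, a rotation vector about the tool's x, y, z in rad, then the opening, from 0 (shut) to 1 (fully open). A call has 1 to 12 rows; each row is the pose to reach, as a shift and turn from the pose commanded when the call began, along the tool's axes at that moment; what a row does not reach only later rows make up. A row lasts 1/8 s, in which the tool goes at most 62.5 mm and 10.7 degrees, less where a joint would pass 70% of its speed; a pose out of reach is approached as far as the arm can. A call with a gripper value outside its range is refused whole. The fingers move at their own pace and stop on an object; "squeeze" is the grip in N (left out, the last holds). Time passes only in rows, so rows that repeat a pose let the fingers close. It gives the time, the measured TCP pose, the force, the opening and the grip force at its end, in the units of the state.
- robot.read_state(): the state, without advancing time (a new reading comes with each control period).
- robot.read_camera(name): name is "scene" or "top"; returns (picture, depth): 480x640x3 uint8, red, green, blue; 480x640 float32, m along the optical axis (not along the pixel's ray), 0 where there is no reading.
- robot.camera_model(name): a dict with "K" (3x3 intrinsics, pixels), "R" (3x3) and "t" (3): a world point X has camera coordinates R X + t. Camera axes: x right, y down, z forward; pixel columns grow to the right and rows downward; lengths in m; the calibration is good to about 2 mm. A picture is of the moment at which its call begins. camera_model takes no time and is no camera call.
- robot.close_job(): hands the job in; it is judged then, once.
Trained networks look in the newest picture that a camera, given by its name, has taken for a name from the list of things; names that differ only in an ending like _2 or _b are one class to them, and where a whole thing is asked for, a point or a joint stands for the part that bears it (a point fixed in the world has none). Each returns a list of dicts, best first, with "confidence" (0 to 1); they miss things now and then, are a little off and sometimes report something else, mostly with a low value. They report only what shows in the picture. A call takes as long as a camera call.
- robot.recognise(camera, label): "uv" ([column, row] in pixels, amid what is visible of it).
The state is a dict: "t": time; "q": joint angles; "dq": joint speeds; "joint_torque": joint torques, N m; "tool_pos": TCP position; "orientation": TCP orientation; "force": force on the tool from outside, world axes, zero at the start; "wrist_torque": the same for the moment, N m; "opening": finger opening in m; "gripper_force": force on a finger pad.
Only numpy, scipy, OpenCV 4.12 (cv2) and the standard library are available. Lean on these libraries where they do the work, as an engineer would, in place of code of your own. Each camera call takes 0.05 s, during which the arm holds its last target. There are 200 camera calls.

## Task

Load the wire feeder: slide the aluminium feed roller and then the red lock collar down the spindle post, fully home, and let go of them. Then press the red paddle of the spring-return tension dial down past the first two clicks to the third (the red mark), short of the end stop, and finish while still holding it there with the fingers, because it springs back if let go. Do not push the other things on the bench about.

Things in the scene. Friction and masses are not known exactly. Their poses are not given: they have to be found in the camera images.
- roller_c (a point): Centre (half-way up) of the feed roller: loose bare-aluminium ring, 50 mm outside, 17 mm bore, 20 mm high, 0.1 kg, lying flat on the cream machine deck (deck top 20 mm above the bench). Its z axis is the bore.
- collar_c (a point): Centre (half-way up) of the lock collar: loose red ring, 36 mm outside, 17 mm bore, 22 mm high, 0.13 kg, lying flat on the deck. Its z axis is the bore.
- post_foot (a point): Centre of the top of the spindle's shoulder, 40 mm above the bench, where the underside of the roller seats. Shoulder 34 mm across and 14 mm high, on a 60 mm flange 6 mm high. From here an upright steel post, 12 mm in diameter, rises 46 mm; z is up along it. With both rings home the roller's centre is 10 mm and the collar's centre 31 mm above this point.
- post_tip (a point): Centre of the top of the post, 46 mm above post_foot. The last 10 mm taper from 12 to 6 mm diameter.
- pivot (a point): Centre of the tension dial's level axis, 100 mm above the bench. Its y axis lies along the dial's axis and its -x points level towards the side where the press paddle is. A round black plate of 90 mm diameter, its middle plane 31 mm towards +y, stands fixed beside the arm (top 145 mm above the bench) and carries the marks: white = rest, yellow, yellow, red = third click; a white pointer pin on the arm moves along them.
- paddle (a point): Centre of the upper face of the red press paddle on the dial's arm, 40 mm (along the arm) x 46 mm x 10 mm thick, 100 mm from the axis along the arm and 5 mm above the arm's centre line. Its z axis is normal to the face; its x axis points along the arm back to the pivot. At rest the arm slopes up 0.42 rad from level (paddle about 145 mm above the bench); at the third click it slopes down 0.18 rad (paddle about 87 mm above the bench).
- dial (a joint): Dial angle, rad: 0 at rest, grows as the paddle is pressed down (the arm's slope is 0.42 minus this). Clicks at 0.2, 0.4 and 0.6 (third click); end stop at 0.78. A spring returns it to 0 from everywhere, the clicks do not hold it: about 3 N at the paddle near rest, rising to about 9 N at the third click, with a ripple of +-2 N as each click is passed.
- idler: black rubber idler wheel, ring 44 mm across, 18 mm high, lying among the task's rings; not needed; a bystander, origin at the centre of its underside.
- file: flat steel file with orange handle, 180 mm long, lying along the back of the deck; a bystander.
- spanner: steel open spanner lying along the back of the deck; a bystander.
- grease: jar 52 mm across, 75 mm high, yellow lid; a bystander, origin at the centre of its underside.
- oil: bottle 44 mm across, 100 mm high, red cap; a bystander, origin at the centre of its underside.
- tray: blue open tray 90 x 120 x 35 mm; a bystander, origin at the centre of its underside.
- gauge: aluminium block 50 x 30 x 30 mm near the right-hand edge of the deck; a bystander, origin at the centre of its underside.

How it is judged:
By the outcome, as a careful person would: the job done as asked, in the order asked, and still so for the second after the job is handed in, while the arm keeps its last pose, push and grip.
It also fails if it takes over 69 s, if anything falls off the work surface, if the arm or the gripper's body presses on something with over 40 N, if the wrist force passes 120 N, or if a joint passes its speed limit or range.

## Working session

There is one attempt and no reset: what is moved stays moved. The work goes in short steps, Python scripts to look and compute and a tool call to move; the robot and the scene stay as the last step left them, time stands still between calls to the robot, and variables do not carry over. Pictures are saved under pics/ and viewed, at most 10 in all, crops included, and the job is handed in when it is done.

Besides the shell and the picture viewer there is one more tool, called after "Emit:" in YAML: its name, and indented under it one key for each argument. move_arm: Moves the arm, as the interface text tells. Its arguments: {"type":"object","properties":{"deltas":{"type":"array","items":{"type":"number"}},"squeeze":{"type":"number"}},"required":["deltas"]}

```bash
mkdir -p pics
cat > h.py <<'E'
import numpy as np, cv2
from plant import robot
from scipy.spatial.transform import Rotation as Ro
def cloud(cam):
    im,d=robot.read_camera(cam); m=robot.camera_model(cam)
    v,u=np.mgrid[0:480,0:640]; K=np.array(m["K"])
    P=np.stack([(u-K[0,2])/K[0,0]*d,(v-K[1,2])/K[1,1]*d,d],-1)
    W=(P-np.array(m["t"]))@np.array(m["R"])
    W[d==0]=np.nan
    return im,W
E
python3 - <<'E'
from h import *
for c in("scene","top"):
    im,W=cloud(c); cv2.imwrite(f"pics/{c}0.png",im[:,:,::-1]); np.save(f"/tmp/{c}.npy",W)
    for l in("roller_c","collar_c","post_tip","post_foot","paddle","pivot","idler","gauge","grease","oil","tray"):
        for r in robot.recognise(c,l)[:2]:
            u,v=map(int,r["uv"]); print(c,l,u,v,round(r["confidence"],2),W[v,u].round(3))
print(robot.read_state())
m=robot.camera_model
for c in("scene","top"):
    M=m(c);print((-np.array(M["R"]).T@M["t"]).round(3))
E
```

```text
scene roller_c 255 299 0.68 [ 0.659 -0.228  0.036]
scene roller_c 292 330 0.65 [ 0.762 -0.164  0.029]
scene collar_c 190 285 0.55 [ 0.58  -0.371  0.049]
scene collar_c 253 233 0.54 [ 0.469 -0.187  0.041]
scene post_tip 435 236 0.78 [0.624 0.274 0.038]
scene post_foot 431 237 0.74 [0.626 0.261 0.042]
scene paddle 346 235 0.77 [0.599 0.026 0.117]
scene paddle 435 234 0.38 [0.622 0.274 0.044]
scene pivot 348 260 0.92 [0.652 0.014 0.087]
scene pivot 436 236 0.45 [0.625 0.276 0.039]
scene idler 207 247 0.61 [ 0.469 -0.312  0.032]
scene idler 347 234 0.15 [0.594 0.03  0.114]
scene gauge 189 284 0.83 [ 0.577 -0.373  0.05 ]
scene grease 502 224 0.78 [0.656 0.451 0.062]
scene oil 488 190 0.89 [0.536 0.477 0.056]
scene oil 251 296 0.42 [ 0.643 -0.235  0.027]
top roller_c 385 244 0.62 [ 0.642 -0.237  0.027]
top collar_c 228 249 0.16 [0.612 0.269 0.07 ]
top post_tip 228 246 0.54 [0.624 0.273 0.042]
top post_foot 227 248 0.81 [0.613 0.27  0.083]
top paddle 298 252 0.65 [0.602 0.044 0.116]
top pivot 303 248 0.77 [0.614 0.029 0.121]
top idler 301 254 0.36 [0.596 0.035 0.115]
top idler 301 247 0.35 
[... 322 characters left out ...]
0398650e-01,  1.48822085e+00,  3.54375495e-05,
        1.52297603e+00, -8.53974464e-02]), 'dq': array([ 2.22212291e-04,  1.39069592e-04,  1.01396318e-03, -2.07178297e-03,
        1.62831448e-05, -2.33111674e-04]), 'joint_torque': array([ 2.83148738e-04, -5.59791684e+01, -4.92040837e+01,  7.66972988e-02,
        2.33453762e-02, -5.54691678e-05]), 'tool_pos': array([0.269991  , 0.53582719, 0.20082456]), 'orientation': array([-7.26613619e-01, -3.05637370e+00, -1.31419186e-05]), 'force': array([ 0.17490269, -0.0931477 ,  0.42626617]), 'wrist_torque': array([ 0.02071974, -0.00033451,  0.03235647]), 'gripper_force': 0.0, 'opening': 0.09318227193344798}
[ 1.239 -0.256  1.12 ]
[ 0.426 -0.012  1.888]
```

View pics/scene0.png

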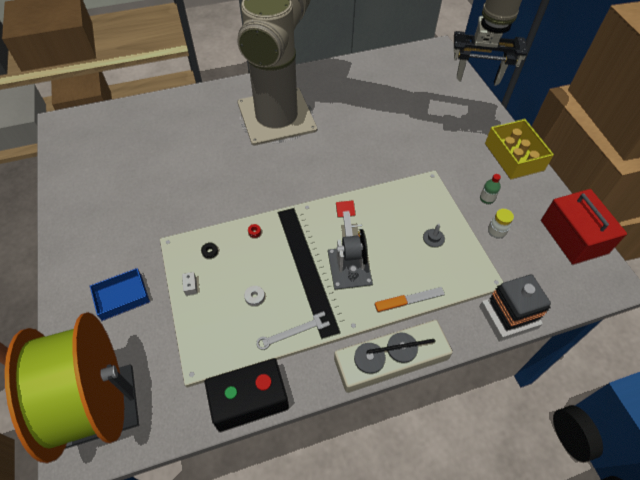

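View pics/top0.png

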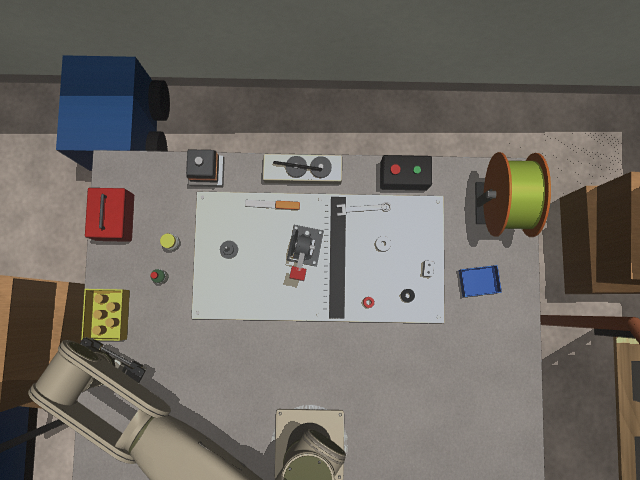

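The scene view shows the roller at (255,297), collar (255,230), idler (209,250), post (435,236) and red paddle (346,208). In the top view they are at roller (383,243), collar (368,302), post (228,249) and paddle (298,273). Next I measure them precisely.

Run:
```python
from h import *
def ray(cam,uv,z):
    m=robot.camera_model(cam);R=np.array(m["R"]);C=-R.T@m["t"]
    d=R.T@np.linalg.inv(m["K"])@np.array([uv[0],uv[1],1.]); return C+d*(z-C[2])/d[2]
ims={c:cv2.imread(f"pics/{c}0.png") for c in("scene","top")}
W={c:np.load(f"/tmp/{c}.npy") for c in ims}
uv={"roller":((255,297),(383,243),.04),"collar":((255,230),(368,302),.042),"idler":((209,250),(407,296),.038),"paddle":((346,208),(298,273),.145)}
for c in ims:
    i=ims[c].astype(int); red=(i[...,2]>110)&(i[...,1]<70)&(i[...,0]<70)
    w=W[c]
    print(c,"deck z",np.nanmedian(w[260:300,345:360,2]) , np.nanstd(w[255:262,205:215,2]))
    for n,(a,b,z) in uv.items():
        u,v=a if c=="scene" else b
        s=np.zeros((480,640),bool); s[v-16:v+17,u-16:u+17]=1
        hm=s&(np.abs(w[...,2]-z)<.007) if n!="paddle" else s&red
        if n=="collar": hr=s&red; print("  red collar n",hr.sum())
        p=w[hm]; p=p[~np.isnan(p[:,0])]
        vv,uu=np.nonzero(hm)
        (cu,cv),r=cv2.minEnclosingCircle(np.stack([uu,vv],1).astype(np.float32))
        print("  ",n,len(p),"mean",p.mean(0).round(4),"sd",p.std(0).round(4),"mid",((p.max(0)+p.min(0))/2).round(4),"span",np.ptp(p,axis=0).round(3),"encl",ray(c,(cu,cv),z)[:2].round(4))
    # post, dial
    u,v=(435,236) if c=="scene" else (228,249)
    s=np.zeros((480,640),bool); s[v-22:v+18,u-18:u+18]=1
    for lo,hi in((.022,.03),(.035,.046),(.055,.095)):
        p=w[s&(w[...,2]>lo)&(w[...,2]<hi)]
        if len(p): print("   post",lo,len(p),p.mean(0).round(4),((p.max(0)+p.min(0))/2).round(4),np.ptp(p,axis=0).round(3))
    # belt height
    u,v=(305,270) if c=="scene" else (337,260); print("  belt",w[v,u].round(3))
def crop(c,u,v,h=30,s=10): return cv2.resize(ims[c][v-h:v+h,u-h:u+h],(400,300) if 0 else (300,300),interpolation=cv2.INTER_CUBIC)
a=np.hstack([crop("scene",435,236),crop("scene",348,240,50)]);b=np.hstack([crop("top",228,249),crop("top",302,255,40)])
cv2.imwrite("pics/crop1.png",np.vstack([a,b]))
```

```text
scene deck z 0.02847237031304749 0.006911642949559445
   roller 274 mean [ 0.6482 -0.228   0.0387] sd [0.0136 0.0131 0.0023] mid [ 0.6474 -0.2278  0.0386] span [0.05  0.049 0.011] encl [ 0.6496 -0.228 ]
  red collar n 80
   collar 106 mean [ 0.4572 -0.1816  0.04  ] sd [0.0105 0.0096 0.0023] mid [ 0.4559 -0.1816  0.0403] span [0.038 0.035 0.011] encl [ 0.4605 -0.1819]
   idler 176 mean [ 0.4813 -0.3085  0.0362] sd [0.0118 0.0118 0.0022] mid [ 0.481  -0.3086  0.0369] span [0.042 0.043 0.011] encl [ 0.4845 -0.3082]
   paddle 204 mean [0.5373 0.0435 0.1451] sd [0.0094 0.0133 0.0045] mid [0.5393 0.0439 0.1446] span [0.037 0.046 0.021] encl [0.5398 0.0429]
   post 0.022 273 [0.6171 0.2755 0.0244] [0.6076 0.2858 0.026 ] [0.138 0.139 0.008]
   post 0.035 90 [0.6221 0.2729 0.0393] [0.6198 0.2747 0.0403] [0.032 0.034 0.01 ]
   post 0.055 38 [0.6212 0.2733 0.0713] [0.6206 0.2737 0.0708] [0.01  0.01  0.031]
  belt [ 0.608 -0.085  0.02 ]
top deck z 0.018662438313531628 0.004561277577866474
   roller 144 mean [ 0.6428 -0.2291  0.0396] sd [0.014  0.0135 0.0033] mid [ 0.633  -0.2282  0.0399] span [0.069 0.068 0.014] encl [ 0.6299 -0.2244]
  red collar n 34
   collar 69 mean [ 0.4522 -0.1827  0.042 ] sd [0.01   0.0098 0.0032] mid [ 0.4523 -0.1817  0.0424] span [0.032 0.033 0.013] encl [ 0.4523 -0.1828]
   idler 114 mean [ 0.4765 -0.3101  0.0371] sd [0.0126 0.0135 0.0036] mid [ 0.4733 -0.3208  0.0379] span [0.087 0.066 0.014] encl [ 0.4727 -0.334 ]
   paddle 154 mean [0.5339 0.0438 0.1452] sd [0.0101 0.0132 0.0054] mid [0.5361 0.0432 0.1467] span [0.04  0.045 0.031] encl [0.5357 0.0437]
   post 0.022 362 [0.6228 0.2773 0.0249] [0.6249 0.2784 0.026 ] [0.13  0.117 0.008]
   post 0.035 54 [0.6143 0.2743 0.0397] [0.6154 0.2707 0.0404] [0.039 0.039 0.011]
   post 0.055 14 [0.6149 0.2722 0.0783] [0.6156 0.2728 0.078 ] [0.01  0.009 0.018]
  belt [ 0.587 -0.081  0.021]
```

View pics/crop1.png

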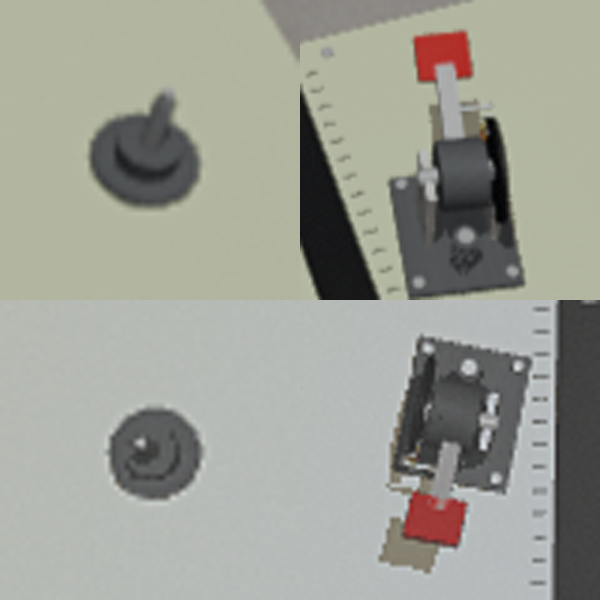

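The crops show the post standing clear, with its tip near (168,95) in the scene crop. The dial's arm runs toward the robot at about -10° yaw. The cameras differ by about 5 mm in absolute x but agree on relative offsets, so I will grasp along y and let the x error cancel.

```bash
cat >> h.py <<'E'
def go(p,yaw=np.pi,tilt=0,cmd=None):
    "tool-frame delta from measured pose to point p, tool down with tool-x at yaw; tilt about tool y"
    s=robot.read_state(); R=Ro.from_rotvec(s["orientation"])
    T=Ro.from_matrix(np.array([[np.cos(yaw),np.sin(yaw),0],[np.sin(yaw),-np.cos(yaw),0],[0,0,-1]]))
    T=T*Ro.from_euler('y',tilt)
    print("shift",R.inv().apply(np.array(p)-s["tool_pos"]).round(4),"turn",(R.inv()*T).as_rotvec().round(4),"t",s["t"],"pos",s["tool_pos"].round(4),"open",s["opening"])
E
python3 -c "
from h import *
go([.6455,-.2285,.2])"
```

```text
shift [-0.6793 -0.5136  0.0008] turn [ 0.     -0.     -0.4668] t 1.2 pos [0.27   0.5358 0.2008] open 0.09318227193344798
```

Emit:
move_arm:
  deltas: [-0.045,-0.034,0,0,0,-0.031,1,-0.09,-0.068,0,0,0,-0.062,1,-0.15,-0.113,0,0,0,-0.103,1,-0.2,-0.151,0,0,0,-0.14,1,-0.25,-0.189,0,0,0,-0.172,1,-0.3,-0.227,0,0,0,-0.206,1,-0.35,-0.265,0,0,0,-0.24,1,-0.4,-0.302,0,0,0,-0.275,1,-0.45,-0.34,0,0,0,-0.31,1,-0.5,-0.378,0,0,0,-0.344,1,-0.55,-0.416,0,0,0,-0.378,1,-0.59,-0.446,0,0,0,-0.405,1]

```text
t: 2.7
tool_pos: [0.5961, -0.1284, 0.201]
orientation: [0.096, 3.14, 0.0]
force: [0.8, 0.3, -0.3]
opening: 0.0931
gripper_force: 0.0
```

Emit:
move_arm:
  deltas: [-0.045,-0.034,0.01,0,0,-0.031,1,-0.075,-0.057,0.03,0,0,-0.062,1,-0.089,-0.068,0.06,0,0,-0.062,1,-0.089,-0.068,0.08,0,0,-0.062,1,-0.089,-0.068,0.08,0,0,-0.062,1]

```text
t: 3.32
tool_pos: [0.6781, -0.1986, 0.1181]
orientation: [0.001, -3.137, -0.003]
force: [0.2, 1.3, 1.1]
opening: 0.0928
gripper_force: 0.0
```

Run:
```python
from h import *
go([.6455,-.2285,.0335])
# camera check: gripper points near finger tips
for c in("scene","top"):
    im,W=cloud(c); cv2.imwrite(f"pics/{c}1.png",im[:,:,::-1]); np.save(f"/tmp/{c}1.npy",W)
im=cv2.imread("pics/scene1.png")[200:360,150:370]; cv2.imwrite("pics/c2.png",cv2.resize(im,(770,560),interpolation=cv2.INTER_CUBIC))
```

```text
shift [ 0.0322 -0.0301  0.0847] turn [ 0.0019 -0.0046  0.0004] t 3.325 pos [ 0.6781 -0.1986  0.1181] open 0.09277424652731149
```

View pics/c2.png

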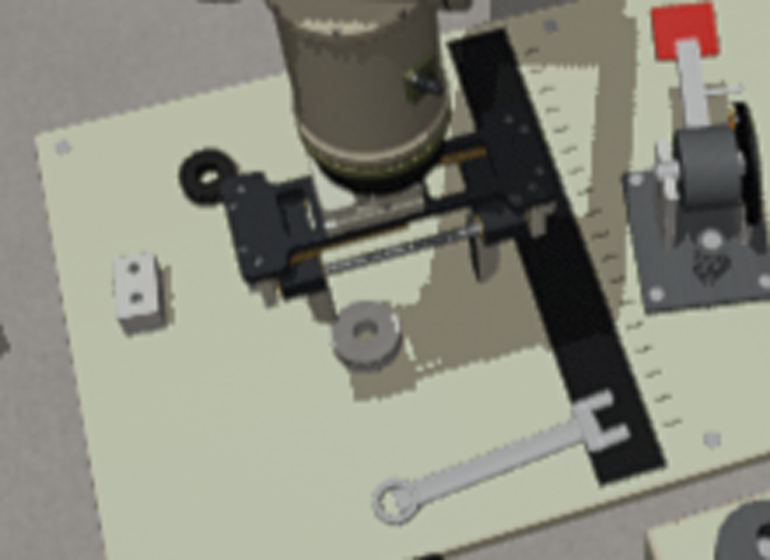

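The view shows the gripper behind and to the left of the roller (roller at ~(367,335) in the crop), clear of everything. I'll shift over it, descend and grasp.

Emit:
move_arm:
  deltas: [0.018,-0.017,0.0,0,0,0,1,0.0322,-0.0301,0.01,0.002,-0.0046,0,1,0.0322,-0.0301,0.03,0.002,-0.0046,0,1,0.0322,-0.0301,0.06,0.002,-0.0046,0,1,0.0322,-0.0301,0.076,0.002,-0.0046,0,1,0.0322,-0.0301,0.076,0.002,-0.0046,0,1]

```text
t: 4.18
tool_pos: [0.6469, -0.2286, 0.043]
orientation: [-0.001, 3.14, -0.001]
force: [0.9, 0.8, -0.2]
opening: 0.0931
gripper_force: 0.0
```

Run:
```python
from h import *
go([.6455,-.2285,.0335])
```

```text
shift [0.0014 0.0001 0.0095] turn [-0.0006  0.0018  0.0009] t 4.175 pos [ 0.6469 -0.2286  0.043 ] open 0.09313519599583311
```

Emit:
move_arm:
  deltas: [0.001,0,0.009,0,0,0,1,0.001,0,0.009,0,0,0,0.5,0.001,0,0.009,0,0,0,0.4,0.001,0,0.009,0,0,0,0.4,0.001,0,0.009,0,0,0,0.4,0.001,0,0.009,0,0,0,0.4]
  squeeze: 15

```text
t: 4.92
tool_pos: [0.6469, -0.2299, 0.036]
orientation: [-0.0, 3.137, -0.003]
force: [-0.7, 0.2, 0.5]
opening: 0.0477
gripper_force: 0.0
```

Emit:
move_arm:
  deltas: [0.0,0,0.001,0,0,0,0.3,0,0,0.001,0,0,0,0.3,0,0,0.001,0,0,0,0.3,0,0,0.001,0,0,0,0.3]

```text
t: 5.42
tool_pos: [0.6468, -0.2299, 0.0348]
orientation: [-0.0, 3.137, -0.003]
force: [-0.4, -0.4, -0.3]
opening: 0.0279
gripper_force: 0.0
```

Run:
```python
from h import *
go([.6455,-.2285,.0335])
for c in("scene","top"):
    im,W=cloud(c); cv2.imwrite(f"pics/{c}3.png",im[:,:,::-1])
a=cv2.imread("pics/scene3.png")[250:340,195:315]; b=cv2.imread("pics/top3.png")[205:285,330:430]
cv2.imwrite("pics/c3.png",np.hstack([cv2.resize(a,(400,300)),cv2.resize(b,(375,300))]))
```

```text
shift [0.0013 0.0014 0.0013] turn [-0.002   0.0046  0.0002] t 5.425 pos [ 0.6468 -0.2299  0.0348] open 0.027905844145834007
```

View pics/c3.png

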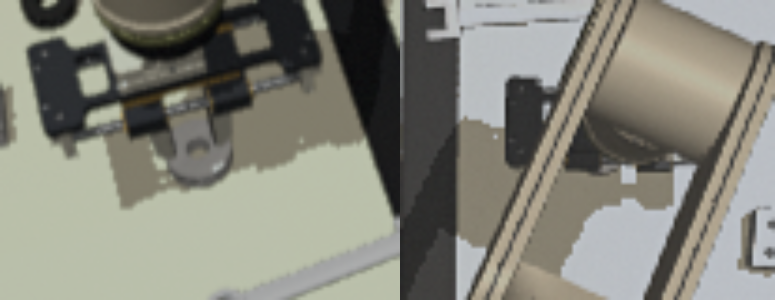

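Run:
```python
from h import *
def proj(c,X):
    m=robot.camera_model(c); p=np.array(m["K"])@(np.array(m["R"])@X+m["t"]); return p[:2]/p[2]
s=robot.read_state(); p=s["tool_pos"]
for n,X in(("tcp",p),("tipL",p+[0,.014,-.011]),("tipR",p+[0,-.014,-.011]),("up65",p+[0,0,.073]),("roller",np.array([.6455,-.2285,.04]))):
    print(n,[proj(c,X).round(1) for c in("scene","top")])
im,W=cloud("scene")
for v in range(262,314,3): print(v,[tuple(W[v,u].round(3)) for u in (249,255,261)])
im=cv2.imread("pics/scene3.png")
for X in(p+[0,.014,-.011],p+[0,-.014,-.011],p+[0,0,.073]):
    u,v=proj("scene",X).astype(int); im[v,u]=(0,0,255)
a=im[250:325,205:305]; cv2.imwrite("pics/c4.png",cv2.resize(a,(800,600),interpolation=cv2.INTER_NEAREST))
```

```text
tcp [array([253.2, 295.2]), array([383.1, 242.3])]
tipL [array([259.2, 295.8]), array([378.5, 242.6])]
tipR [array([248.1, 298.9]), array([387. , 242.7])]
up65 [array([249.9, 280.6]), array([385.9, 239.6])]
roller [array([253.4, 293.6]), array([382.9, 242.5])]
262 [(np.float64(0.69), np.float64(-0.225), np.float64(0.255)), (np.float64(0.682), np.float64(-0.213), np.float64(0.236)), (np.float64(0.637), np.float64(-0.196), np.float64(0.159))]
265 [(np.float64(0.683), np.float64(-0.226), np.float64(0.234)), (np.float64(0.682), np.float64(-0.214), np.float64(0.224)), (np.float64(0.645), np.float64(-0.198), np.float64(0.158))]
268 [(np.float64(0.68), np.float64(-0.227), np.float64(0.217)), (np.float64(0.667), np.float64(-0.214), np.float64(0.19)), (np.float64(0.664), np.float64(-0.201), np.float64(0.178))]
271 [(np.float64(0.67), np.float64(-0.228), np.float64(0.188)), (np.float64(0.669), np.float64(-0.215), np.float64(0.181)), (np.float64(0.671), np.float64(-0.203), np.float64(0.177))]
274 [(np.float64(0.671), np.float64(-0.23), np.float64(0.178)), (np.float64(0.672), np.float64(-0.217),
[... 1775 characters left out ...]
.245), np.float64(0.029)), (np.float64(0.673), np.float64(-0.231), np.float64(0.038)), (np.float64(0.669), np.float64(-0.217), np.float64(0.022))]
307 [(np.float64(0.666), np.float64(-0.247), np.float64(0.018)), (np.float64(0.67), np.float64(-0.233), np.float64(0.017)), (np.float64(0.674), np.float64(-0.219), np.float64(0.016))]
310 [(np.float64(0.674), np.float64(-0.249), np.float64(0.018)), (np.float64(0.679), np.float64(-0.235), np.float64(0.018)), (np.float64(0.682), np.float64(-0.221), np.float64(0.016))]
313 [(np.float64(0.682), np.float64(-0.251), np.float64(0.017)), (np.float64(0.685), np.float64(-0.237), np.float64(0.015)), (np.float64(0.691), np.float64(-0.223), np.float64(0.018))]
```

View pics/c4.png

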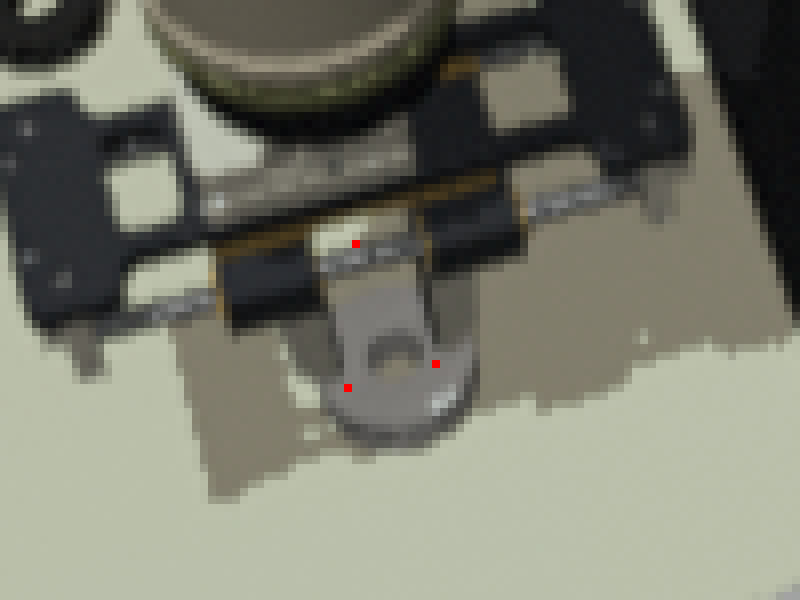

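Run:
```python
from h import *
print(robot.tips_ahead,[a for a in dir(robot) if a[0]!="_"])
s=robot.read_state(); print(s)
def proj(c,X):
    m=robot.camera_model(c); p=np.array(m["K"])@(np.array(m["R"])@X+m["t"]); return p[:2]/p[2]
im,W=cloud("scene")
# finger front-face columns: lowest z seen with x near tool x+.0075
for u in range(240,268,2):
    col=W[278:310,u]; print(u,[(278+i,*p.round(3)) for i,p in enumerate(col) if .043<p[2]<.13 and abs(p[0]-.655)<.012])
```

```text
0.011 ['IKError', 'camera_model', 'close_job', 'read_camera', 'read_state', 'recognise', 'tips_ahead']
{'t': 5.575, 'q': array([-4.16083884e-01,  4.76624340e-01,  1.38157617e+00,  2.89994235e-05,
        1.27831985e+00, -1.98712784e+00]), 'dq': array([ 0.00055048, -0.00064745, -0.00073149,  0.00142277, -0.00096818,
       -0.00152888]), 'joint_torque': array([-2.08973397e-04, -6.97764373e+01, -4.59113431e+01, -4.38145094e-02,
        3.20708973e-02, -1.99448000e-04]), 'tool_pos': array([ 0.64687042, -0.22985351,  0.03486917]), 'orientation': array([-3.75401074e-04,  3.13694052e+00, -3.17660926e-03]), 'force': array([0.55886868, 0.46234641, 0.53287342]), 'wrist_torque': array([ 0.08069293, -0.02860379,  0.04932738]), 'gripper_force': 0.0, 'opening': 0.027716307421813868}
240 [(291, np.float64(0.659), np.float64(-0.258), np.float64(0.093)), (292, np.float64(0.658), np.float64(-0.259), np.float64(0.089))]
242 [(290, np.float64(0.658), np.float64(-0.253), np.float64(0.095)), (291, np.float64(0.656), np.float64(-0.254), np.float64(0.086)), (292, np.float64(0.656), np.float64(-0.254), np.f
[... 2880 characters left out ...]
, np.float64(-0.207), np.float64(0.064)), (291, np.float64(0.658), np.float64(-0.208), np.float64(0.064)), (292, np.float64(0.657), np.float64(-0.208), np.float64(0.058))]
264 [(284, np.float64(0.656), np.float64(-0.2), np.float64(0.091)), (285, np.float64(0.659), np.float64(-0.201), np.float64(0.091)), (286, np.float64(0.659), np.float64(-0.201), np.float64(0.087)), (287, np.float64(0.658), np.float64(-0.201), np.float64(0.08)), (288, np.float64(0.656), np.float64(-0.201), np.float64(0.072)), (289, np.float64(0.656), np.float64(-0.202), np.float64(0.068)), (290, np.float64(0.657), np.float64(-0.202), np.float64(0.064)), (291, np.float64(0.658), np.float64(-0.203), np.float64(0.061))]
266 []
```

Run:
```python
from h import *
W0=np.load("/tmp/scene.npy"); W1=np.load("/tmp/scene1.npy")
def low(W,c,lo,rx=.03,ry=.09):
    m=(abs(W[...,0]-c[0])<rx)&(abs(W[...,1]-c[1])<ry)&(W[...,2]>lo)
    p=W[m]; h,_=np.histogram(p[:,2],np.arange(lo,lo+.2,.01)); print(len(p),np.sort(p[:,2])[:12].round(3),h)
    for s in(1,-1):
        q=p[(p[:,1]-c[1])*s>.02]; i=np.argsort(q[:,2])[:5]; print(q[i].round(3).tolist())
low(W0,(.27,.536),.06,.06)
low(W1,(.678,-.1986),.06)
```

```text
2972 [0.06  0.061 0.063 0.063 0.063 0.064 0.064 0.065 0.065 0.065 0.067 0.068] [19  2  0  0  0  0  0  0  0  0  0  0  0  0  0  8 30 39 40]
[[0.325, 0.624, 0.06], [0.326, 0.612, 0.061], [0.329, 0.599, 0.063], [0.324, 0.612, 0.063], [0.326, 0.615, 0.063]]
[[0.256, 0.49, 0.216], [0.256, 0.486, 0.217], [0.254, 0.483, 0.22], [0.256, 0.488, 0.22], [0.258, 0.483, 0.223]]
5180 [0.133 0.136 0.136 0.137 0.137 0.138 0.138 0.138 0.139 0.139 0.14  0.14 ] [  0   0   0   0   0   0   0  11  30  34  34  33   8   6   2   3   5  85
 274]
[[0.677, -0.152, 0.133], [0.687, -0.152, 0.136], [0.688, -0.15, 0.137], [0.689, -0.148, 0.137], [0.686, -0.152, 0.138]]
[[0.687, -0.245, 0.136], [0.687, -0.256, 0.138], [0.688, -0.254, 0.139], [0.689, -0.252, 0.139], [0.691, -0.248, 0.14]]
```

Depth consistently shows the fingertips about 26 mm higher than the stated tip offset implies: with TCP at 0.201, 0.118 and 0.035 they appear at 0.216, 0.134 and 0.058. So the gripper closed above the roller without touching it. I'll open and go lower while watching the force.

Emit:
move_arm:
  deltas: [0,0.001,0,0,0.004,0,1,0,0.001,0,0,0.004,0,1,0,0.001,0,0,0.004,0,1,0,0.001,0,0,0.004,0,1,0,0.001,0.004,0,0.004,0,1,0,0.001,0.009,0,0.004,0,1,0,0.001,0.014,0,0.004,0,1,0,0.001,0.018,0,0.004,0,1,0,0.001,0.018,0,0.004,0,1]

```text
t: 6.75
tool_pos: [0.6465, -0.2287, 0.0161]
orientation: [0.0, -3.141, 0.002]
force: [-0.1, 0.6, 0.8]
opening: 0.0934
gripper_force: 0.0
```

Run:
```python
from h import *
go([.6455,-.2285,.012])
im,W=cloud("scene"); c=(.646,-.2285)
m=(abs(W[...,0]-c[0])<.03)&(abs(W[...,1]-c[1])<.085)&(abs(W[...,1]-c[1])>.032)&(W[...,2]>.026)
p=W[m]
for s in(1,-1):
    q=p[(p[:,1]-c[1])*s>0]; i=np.argsort(q[:,2])[:12]; print(q[i].round(3).tolist())
```

```text
shift [0.001  0.0002 0.0041] turn [-0.0016 -0.0004  0.0002] t 6.75 pos [ 0.6465 -0.2287  0.0161] open 0.09335265140717881
[[0.657, -0.177, 0.034], [0.647, -0.182, 0.035], [0.656, -0.182, 0.036], [0.657, -0.18, 0.036], [0.656, -0.174, 0.037], [0.655, -0.171, 0.038], [0.656, -0.169, 0.038], [0.655, -0.181, 0.039], [0.655, -0.168, 0.041], [0.648, -0.182, 0.042], [0.658, -0.179, 0.043], [0.659, -0.177, 0.044]]
[[0.656, -0.278, 0.034], [0.657, -0.28, 0.037], [0.657, -0.282, 0.038], [0.658, -0.277, 0.043], [0.658, -0.279, 0.043], [0.657, -0.281, 0.043], [0.656, -0.276, 0.043], [0.659, -0.284, 0.044], [0.658, -0.289, 0.044], [0.659, -0.287, 0.045], [0.658, -0.284, 0.046], [0.657, -0.279, 0.046]]
```

Emit:
move_arm:
  deltas: [0,0,0.004,0,0,0,1,0,0,0.008,0,0,0,1,0,0,0.008,0,0,0,0.3,0,0,0.008,0,0,0,0.3,0,0,0.008,0,0,0,0.3,0,0,0.008,0,0,0,0.3,0,0,0.008,0,0,0,0.3,0,0,0.008,0,0,0,0.3]
  squeeze: 15

```text
t: 7.8
tool_pos: [0.647, -0.2289, 0.009]
orientation: [-0.0, 3.141, -0.003]
force: [0.2, -0.1, 1.0]
opening: 0.0488
gripper_force: 14.9
```

Emit:
move_arm:
  deltas: [0,0,-0.02,0,0,0,0.3,0,0,-0.06,0,0,0,0.3,0,0,-0.12,0,0,0,0.3,0,0,-0.17,0,0,0,0.3,0,0,-0.19,0,0,0,0.3,0,0,-0.19,0,0,0,0.3]

```text
t: 8.55
tool_pos: [0.6478, -0.2289, 0.201]
orientation: [-0.0, 3.138, -0.005]
force: [0.1, -0.1, -1.0]
opening: 0.0489
gripper_force: 14.9
```

Run:
```python
from h import *
def ray(cam,uv,z):
    m=robot.camera_model(cam);R=np.array(m["R"]);C=-R.T@m["t"]
    d=R.T@np.linalg.inv(m["K"])@np.array([uv[0],uv[1],1.]); return C+d*(z-C[2])/d[2]
for c,(u,v) in(("scene",(433,237)),("top",(228,249))):
    g=cv2.imread(f"pics/{c}0.png").min(2)[v-25:v+25,u-25:u+25]
    # flange: edge of dark blob back-projected on z=.026, enclosing circle of points (deck bright)
    mk=(g<125).astype(np.uint8)
    cn=max(cv2.findContours(mk,cv2.RETR_EXTERNAL,cv2.CHAIN_APPROX_NONE)[0],key=cv2.contourArea)[:,0]
    P=np.array([ray(c,(x+u-25,y+v-25),.023)[:2] for x,y in cn])
    from scipy.optimize import least_squares
    f=least_squares(lambda q:np.hypot(P[:,0]-q[0],P[:,1]-q[1])-q[2],[.618,.274,.03],loss="soft_l1",f_scale=.001)
    print(c,len(P),f.x.round(4),np.abs(f.fun).mean())
    for n,(a,b) in {"roller":((255,297),(383,243)),"collar":((255,230),(368,302))}.items():
        pass
s=robot.read_state();print(s["tool_pos"],s["opening"],s["force"])
for c in("scene","top"):
    im,W=cloud(c); cv2.imwrite(f"pics/{c}5.png",im[:,:,::-1])
    p=W[(abs(W[...,0]-.647)<.05)&(abs(W[...,1]+.229)<.05)&(W[...,2]>.185)&(W[...,2]<.235)]
    p=p[p[:,1]**0>0]; print(c,len(p),p.mean(0).round(4),p.min(0).round(3),p.max(0).round(3))
a=cv2.imread("pics/scene5.png")[200:320,180:340]; cv2.imwrite("pics/c5.png",cv2.resize(a,(640,480),interpolation=cv2.INTER_CUBIC))
go([.6185,.274,.2])
```

```text
scene 63 [0.6186 0.2756 0.03  ] 0.0023363890857367718
top 50 [0.6151 0.2744 0.0283] 0.0006693208192133774
[ 0.64777107 -0.22893437  0.20102833] 0.048912817854359115 [ 0.14927424 -0.08874731 -1.015143  ]
scene 495 [ 0.6518 -0.2287  0.228 ] [ 0.623 -0.267  0.212] [ 0.672 -0.19   0.235]
top 28 [ 0.6256 -0.2256  0.2266] [ 0.619 -0.242  0.21 ] [ 0.648 -0.215  0.233]
shift [ 0.0272  0.5021 -0.0039] turn [-0.0007 -0.0023  0.0002] t 8.65 pos [ 0.6458 -0.2281  0.1964] open 0.04890932481416434
```

View pics/c5.png

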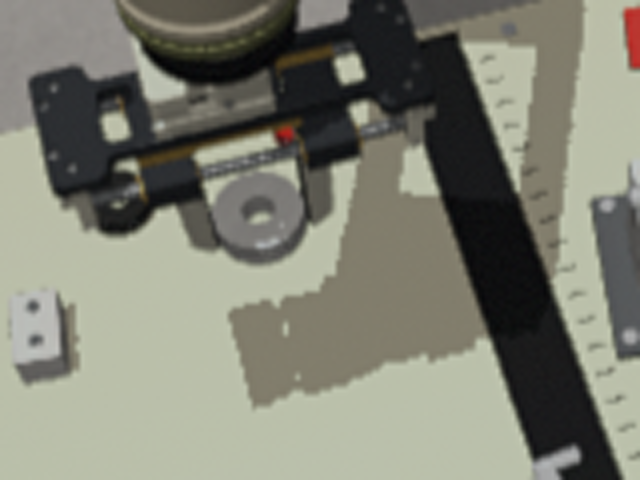

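The roller is held level between the pads (crop (258,215)), and the deck where it lay is clear. Relative measurement puts the post at +0.5035 y and -0.029 x from the roller, so I carry it across high.

Emit:
move_arm:
  deltas: [0.002,0.03,0,0,0,0,0.3,0.005,0.08,0,0,0,0,0.3,0.008,0.135,0,0,0,0,0.3,0.011,0.19,0,0,0,0,0.3,0.014,0.245,0,0,0,0,0.3,0.017,0.3,0,0,0,0,0.3,0.02,0.355,0,0,0,0,0.3,0.023,0.41,0,0,0,0,0.3,0.026,0.46,0.01,0,0,0,0.3,0.028,0.49,0.03,0,0,0,0.3,0.028,0.5027,0.06,0,0,0,0.3,0.028,0.5027,0.08,0,0,0,0.3]

```text
t: 10.15
tool_pos: [0.6159, 0.2741, 0.1125]
orientation: [0.003, -3.136, 0.007]
force: [-0.5, -0.3, -0.6]
opening: 0.049
gripper_force: 14.9
```

Emit:
move_arm:
  deltas: [0,0,0,0,0,0,0.3,0,0,0,0,0,0,0.3]

```text
t: 10.4
tool_pos: [0.6192, 0.2731, 0.1184]
orientation: [0.001, 3.141, -0.003]
force: [-0.3, -0.7, 0.4]
opening: 0.049
gripper_force: 14.9
```

Run:
```python
from h import *
go([.618,.2746,.085])
for c in("scene","top"):
    im,W=cloud(c); cv2.imwrite(f"pics/{c}6.png",im[:,:,::-1])
a=cv2.imread("pics/scene6.png")[190:265,390:490]; b=cv2.imread("pics/top6.png")[225:275,195:262]
cv2.imwrite("pics/c6.png",cv2.resize(a,(800,600),interpolation=cv2.INTER_CUBIC))
```

```text
shift [0.0013 0.0015 0.0333] turn [-0.002   0.001  -0.0009] t 10.4 pos [0.6192 0.2731 0.1184] open 0.04898063693173017
```

View pics/c6.png

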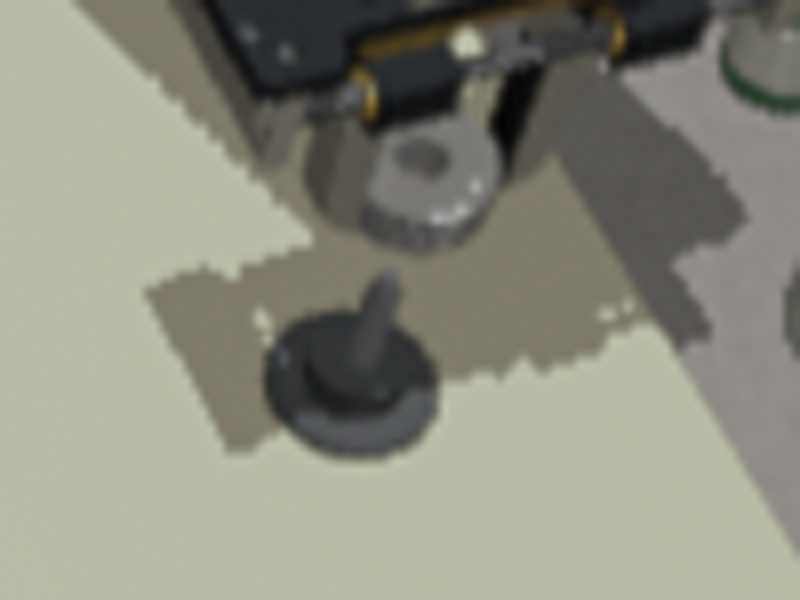

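The scene view shows the roller hanging above the post, bore at (425,157) and post tip at (390,274) in the crop. I check the alignment by ray.

Run:
```python
from h import *
def ray(cam,uv,z):
    m=robot.camera_model(cam);R=np.array(m["R"]);C=-R.T@m["t"]
    d=R.T@np.linalg.inv(m["K"])@np.array([uv[0],uv[1],1.]); return C+d*(z-C[2])/d[2]
f=lambda x,y:(390+(x+.5)/8-.5,190+(y+.5)/8-.5)
print("bore",ray("scene",f(425,157),.1494),"tip",ray("scene",f(390,274),.086))
# roller bore when on deck, same way
g=cv2.imread("pics/scene0.png")[280:315,235:275]
cv2.imwrite("pics/c7.png",cv2.resize(g,(800,700),interpolation=cv2.INTER_CUBIC)[50:650])
im,W=cloud("scene")
p=W[(abs(W[...,0]-.619)<.032)&(abs(W[...,1]-.273)<.026)&(W[...,2]>.127)&(W[...,2]<.156)]
print(len(p),p.mean(0),((p.max(0)+p.min(0))/2),np.ptp(p,axis=0), np.percentile(p[:,2],[5,50,95]))
```

```text
bore [0.61890549 0.27338202 0.1494    ] tip [0.61857156 0.27575729 0.086     ]
248 [0.628123   0.27424603 0.14557771] [0.62560391 0.27304671 0.14230099] [0.03945932 0.05184866 0.02560183] [0.13262686 0.148126   0.15194926]
```

Emit:
move_arm:
  deltas: [0,0.002,0.01,0,0,0,0.3,0,0.002,0.03,0,0,0,0.3,0,0.002,0.042,0,0,0,0.3,0,0.002,0.05,0,0,0,0.3,0,0.002,0.055,0,0,0,0.3,0,0.002,0.055,0,0,0,0.3]

```text
t: 11.3
tool_pos: [0.6187, 0.2758, 0.0625]
orientation: [-0.0, 3.141, -0.003]
force: [0.5, 0.1, -1.0]
opening: 0.0483
gripper_force: 14.9
```

Run:
```python
from h import *
im,W=cloud("scene");cv2.imwrite("pics/s8.png",im[:,:,::-1])
go([.619,.275,.030]); s=robot.read_state(); print(s["force"],s["wrist_torque"])
```

```text
shift [ 0.     -0.0009  0.033 ] turn [-0.0019  0.0009  0.0002] t 11.35 pos [0.619 0.276 0.063] open 0.048737163244225994
[ 0.24220611 -0.14808465 -0.49204561] [ 0.00076088 -0.02110772 -0.05955141]
```

No resistance with the ring's underside below the post tip, so it is on the post. I lower further.

Emit:
move_arm:
  deltas: [0,0,0.008,0,0,0,0.3,0,0,0.016,0,0,0,0.3,0,0,0.024,0,0,0,0.3,0,0,0.03,0,0,0,0.3,0,0,0.033,0,0,0,0.3,0,0,0.033,0,0,0,0.3]

```text
t: 12.1
tool_pos: [0.6188, 0.2758, 0.0297]
orientation: [-0.0, 3.141, -0.003]
force: [0.1, -0.6, -0.1]
opening: 0.0486
gripper_force: 14.9
```

Emit:
move_arm:
  deltas: [0,0,0.001,0,0,0,0.3,0,0,0.002,0,0,0,0.3,0,0,0.002,0,0,0,0.3]

```text
t: 12.48
tool_pos: [0.6192, 0.2759, 0.0289]
orientation: [-0.0, 3.14, -0.003]
force: [-3.2, -1.0, 4.6]
opening: 0.0489
gripper_force: 14.9
```

Contact came at TCP 0.029, exactly as predicted for seated. Release and lift.

Emit:
move_arm:
  deltas: [0,0,0.0,0,0,0,1,0,0,0.0,0,0,0,1,0,0,0,0,0,0,1,0,0,0,0,0,0,1,0,0,-0.02,0,0,0,1,0,0,-0.06,0,0,0,1,0,0,-0.12,0,0,0,1,0,0,-0.16,0,0,0,1,0,0,-0.17,0,0,0,1]

```text
t: 13.6
tool_pos: [0.621, 0.277, 0.2042]
orientation: [-0.0, 3.133, 0.001]
force: [-0.1, -0.6, -0.0]
opening: 0.093
gripper_force: 0.0
```

Run:
```python
from h import *
go([.4565,-.1822,.2])
im,W=cloud("scene");cv2.imwrite("pics/s9.png",im[:,:,::-1])
p=W[(abs(W[...,0]-.619)<.04)&(abs(W[...,1]-.2755)<.04)&(W[...,2]>.03)&(W[...,2]<.1)]
q=p[(p[:,2]>.055)&(p[:,2]<.066)];print(len(p),len(q),q.mean(0),np.ptp(q,axis=0))
a=im[200:270,390:480,::-1]; b=im[210:260,230:294,::-1]
cv2.imwrite("pics/c9.png",np.hstack([cv2.resize(a,(400,311),interpolation=cv2.INTER_CUBIC),cv2.resize(b,(398,311),interpolation=cv2.INTER_CUBIC)]))
```

```text
shift [ 0.1646 -0.4592  0.0024] turn [0.0009 0.0086 0.0002] t 13.6 pos [0.621  0.277  0.2042] open 0.09300277927265196
303 194 [0.6211266  0.27420241 0.05885179] [0.05197462 0.04928068 0.01064388]
```

View pics/c9.png

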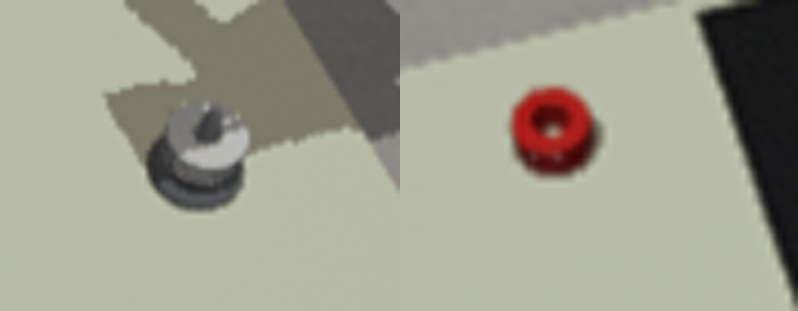

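The roller sits flat on the shoulder with the post through it. The collar's bore is at about (551,122) in the crop, pixel (254.3,229.6).

Run:
```python
from h import *
def ray(cam,uv,z):
    m=robot.camera_model(cam);R=np.array(m["R"]);C=-R.T@m["t"]
    d=R.T@np.linalg.inv(m["K"])@np.array([uv[0],uv[1],1.]); return C+d*(z-C[2])/d[2]
print(ray("scene",(254.3,229.6),.042))
```

```text
[ 0.45951072 -0.18086868  0.042     ]
```

Emit:
move_arm:
  deltas: [0.01,-0.03,0,0,0,0,1,0.028,-0.08,0,0,0,0,1,0.046,-0.13,0,0,0,0,1,0.064,-0.18,0,0,0,0,1,0.082,-0.23,0,0,0,0,1,0.1,-0.28,0,0,0,0,1,0.118,-0.33,0,0,0,0,1,0.136,-0.38,0,0,0,0,1,0.15,-0.42,0.02,0,0,0,1,0.16,-0.45,0.06,0,0,0,1,0.161,-0.4585,0.1,0,0,0,1,0.161,-0.4585,0.12,0,0,0,1]

```text
t: 15.15
tool_pos: [0.4549, -0.1822, 0.0745]
orientation: [-0.002, -3.137, -0.001]
force: [0.5, -0.2, -0.3]
opening: 0.0929
gripper_force: 0.0
```

Emit:
move_arm:
  deltas: [0,0,0.02,0,0,0,1,0,0,0.03,0,0,0,1,0,0,0.03,0,0,0,1]

```text
t: 15.52
tool_pos: [0.4568, -0.1821, 0.0474]
orientation: [0.0, -3.14, 0.001]
force: [-0.6, -1.1, 0.1]
opening: 0.093
gripper_force: 0.0
```

```bash
python3 -c "
from h import *
go([.4585,-.182,.01])"
```

```text
shift [-0.0018  0.0001  0.0374] turn [-0.0008 -0.0018  0.0003] t 15.525 pos [ 0.4568 -0.1821  0.0474] open 0.09304112510408427
```

Emit:
move_arm:
  deltas: [-0.002,0,0.015,0,0,0,1,-0.002,0,0.03,0,0,0,1,-0.002,0,0.037,0,0,0,1,-0.002,0,0.038,0,0,0,1,-0.002,0,0.038,0,0,0,0.2,-0.002,0,0.038,0,0,0,0.2,-0.002,0,0.038,0,0,0,0.2,-0.002,0,0.038,0,0,0,0.2,-0.002,0,0.038,0,0,0,0.2,-0.002,0,0.038,0,0,0,0.2,-0.002,0,0.038,0,0,0,0.2]

```text
t: 16.9
tool_pos: [0.4599, -0.1827, 0.0106]
orientation: [-0.0, 3.141, -0.003]
force: [-0.1, 0.6, 0.0]
opening: 0.0345
gripper_force: 14.9
```

Emit:
move_arm:
  deltas: [0,0,-0.02,0,0,0,0.2,0,0,-0.06,0,0,0,0.2,0,0,-0.12,0,0,0,0.2,-0.01,0.03,-0.17,0,0,0,0.2,-0.028,0.08,-0.19,0,0,0,0.2,-0.046,0.13,-0.19,0,0,0,0.2,-0.064,0.18,-0.19,0,0,0,0.2,-0.082,0.23,-0.19,0,0,0,0.2,-0.1,0.28,-0.19,0,0,0,0.2,-0.118,0.33,-0.19,0,0,0,0.2,-0.136,0.38,-0.19,0,0,0,0.2,-0.15,0.42,-0.17,0,0,0,0.2]

```text
t: 18.4
tool_pos: [0.6112, 0.2401, 0.1813]
orientation: [-0.002, 3.138, -0.001]
force: [0.7, -0.0, -0.9]
opening: 0.0346
gripper_force: 14.9
```

Emit:
move_arm:
  deltas: [-0.006,0.025,0.02,0,0,0,0.2,-0.009,0.0385,0.05,0,0,0,0.2,-0.009,0.0385,0.062,0,0,0,0.2,-0.009,0.0385,0.062,0,0,0,0.2,-0.009,0.0385,0.062,0,0,0,0.2]

```text
t: 19.02
tool_pos: [0.6196, 0.2754, 0.1194]
orientation: [0.001, 3.139, -0.002]
force: [0.3, -0.6, 0.1]
opening: 0.0344
gripper_force: 14.9
```

Run:
```python
from h import *
go([.619,.2755,.085])
im,W=cloud("scene");cv2.imwrite("pics/s10.png",im[:,:,::-1])
a=im[190:265,390:490,::-1]
cv2.imwrite("pics/c10.png",cv2.resize(a,(800,600),interpolation=cv2.INTER_CUBIC))
```

```text
shift [0.0007 0.0001 0.0344] turn [-0.0015  0.0025 -0.0007] t 19.025 pos [0.6196 0.2754 0.1194] open 0.034396914351950136
```

View pics/c10.png

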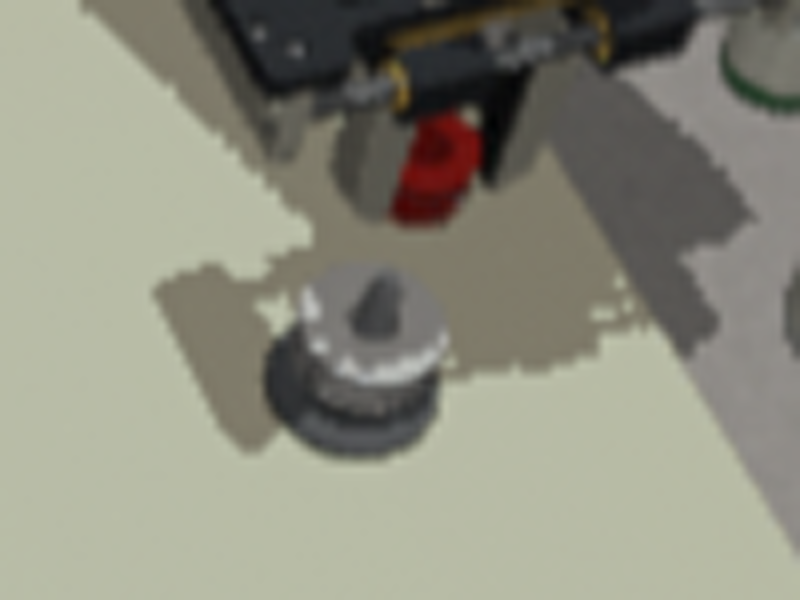

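The collar is held above the post, bore about (440,150) in the crop and post tip at (387,275), in line as the roller was. I descend in the same way.

Emit:
move_arm:
  deltas: [0.0005,0,0.015,0,0,0,0.2,0.0005,0,0.035,0,0,0,0.2,0.0005,0,0.045,0,0,0,0.2,0.0005,0,0.052,0,0,0,0.2,0.0005,0,0.052,0,0,0,0.2]

```text
t: 19.7
tool_pos: [0.619, 0.2759, 0.0651]
orientation: [-0.0, 3.14, -0.003]
force: [6.0, -0.5, -4.2]
opening: 0.0347
gripper_force: 15.0
```

Emit:
move_arm:
  deltas: [-0.001,0,0,0,0,0,0.2,-0.0015,0,0,0,0,0,0.2,-0.0015,0,0,0,0,0,0.2]

```text
t: 20.08
tool_pos: [0.6195, 0.2759, 0.0656]
orientation: [0.0, -3.142, 0.003]
force: [1.5, 0.0, -1.9]
opening: 0.0348
gripper_force: 14.9
```

Emit:
move_arm:
  deltas: [-0.0005,0,0.004,0,0,0,0.2,-0.001,0,0.008,0,0,0,0.2,-0.001,0,0.012,0,0,0,0.2,-0.001,0,0.0135,0,0,0,0.2,-0.001,0,0.0135,0,0,0,0.2]

```text
t: 20.7
tool_pos: [0.6207, 0.2759, 0.0521]
orientation: [-0.0, 3.141, -0.003]
force: [-0.1, -0.2, -1.2]
opening: 0.0346
gripper_force: 14.9
```

Free sliding. I continue to contact, expected at TCP about 0.0506.

Emit:
move_arm:
  deltas: [0,0,0.001,0,0,0,0.2,0,0,0.002,0,0,0,0.2,0,0,0.003,0,0,0,0.2,0,0,0.003,0,0,0,0.2]

```text
t: 21.2
tool_pos: [0.6216, 0.2759, 0.0504]
orientation: [-0.0, 3.139, -0.003]
force: [-0.6, -2.0, 5.1]
opening: 0.0343
gripper_force: 15.0
```

Seated with 5 N at 0.0504. Release and lift.

Emit:
move_arm:
  deltas: [0,0,0.0,0,0,0,0.8,0,0,0.0,0,0,0,0.8,0,0,0,0,0,0,0.8,0,0,0,0,0,0,0.8,0,0,-0.02,0,0,0,0.8,0,0,-0.06,0,0,0,0.8,0,0,-0.12,0,0,0,0.8,0,0,-0.15,0,0,0,0.8,0,0,-0.15,0,0,0,0.8]

```text
t: 22.32
tool_pos: [0.6231, 0.2771, 0.2056]
orientation: [-0.0, 3.133, 0.002]
force: [0.2, 1.0, -0.0]
opening: 0.0745
gripper_force: 0.0
```

Run:
```python
from h import *
print(robot.read_state()["tool_pos"])
im,W=cloud("scene");cv2.imwrite("pics/s11.png",im[:,:,::-1])
p=W[(abs(W[...,0]-.62)<.03)&(abs(W[...,1]-.2755)<.03)&(W[...,2]>.03)&(W[...,2]<.1)]
i=im.astype(int); red=(i[...,0]>110)&(i[...,1]<70)&(i[...,2]<70)
r=red&(abs(W[...,0]-.62)<.04)&(abs(W[...,1]-.2755)<.04); q=W[r]
print("collar red",len(q),q.mean(0).round(4),np.percentile(q[:,2],[50,90]).round(4),"ring top med",np.median(q[q[:,2]>.074],axis=0).round(4))
t=p[(p[:,2]>.055)&(p[:,2]<.066)]; print("roller-level",len(t),t.mean(0).round(3)); print("max z",p[:,2].max())
# paddle fit in both original clouds
for c in("scene","top"):
    I=cv2.imread(f"pics/{c}0.png").astype(int); w=np.load(f"/tmp/{c}.npy")
    m=(I[...,2]>110)&(I[...,1]<80)&(I[...,0]<80)&(abs(w[...,2]-.145)<.03)&(abs(w[...,0]-.537)<.05)&(abs(w[...,1]-.044)<.05)
    P=w[m]; rect=cv2.minAreaRect((P[:,:2]*1000).astype(np.float32)); cc=P.mean(0)
    n=np.linalg.svd(P-cc)[2][2]; n*=np.sign(n[2]); print(c,len(P),cc.round(4),rect,n.round(3),np.degrees(np.arctan2(n[1],n[0])))
    g=(abs(w[...,2]-.03)<.012)&(abs(w[...,0]-.65)<.08)&(abs(w[...,1]-.03)<.07)
    # dark base plate, yaw
    dk=(I.max(2)<110)&(abs(w[...,0]-.655)<.075)&(abs(w[...,1]-.025)<.055)&(w[...,2]<.035)
    print(" base",dk.sum(),cv2.minAreaRect((w[dk][:,:2]*1000).astype(np.float32)))
b=im[190:280,310:390,::-1]; a=im[205:265,400:480,::-1]
cv2.imwrite("pics/c11.png",np.hstack([cv2.resize(a,(400,300),interpolation=cv2.INTER_CUBIC),cv2.resize(b,(267,300),interpolation=cv2.INTER_CUBIC)]))
```

```text
[0.62312965 0.27708809 0.20560838]
collar red 21 [0.6236 0.2801 0.0806] [0.0801 0.083 ] ring top med [0.6279 0.2792 0.0801]
roller-level 109 [0.628 0.269 0.059]
max z 0.08603906291452376
scene 220 [0.5373 0.0435 0.1449] ((537.5146484375, 44.0679931640625), (43.919559478759766, 39.13630676269531), 78.70304870605469) [ 0.372 -0.065  0.926] -9.932508054625536
 base 888 ((642.2197265625, 26.504222869873047), (101.76831817626953, 114.63681030273438), 79.79759216308594)
top 159 [0.5342 0.0435 0.145 ] ((535.3899536132812, 42.78429412841797), (44.395076751708984, 36.122501373291016), 79.91423797607422) [ 0.419 -0.077  0.905] -10.449261499338487
 base 481 ((634.3572998046875, 26.199581146240234), (101.01898956298828, 120.53811645507812), 79.74617767333984)
```

View pics/c11.png

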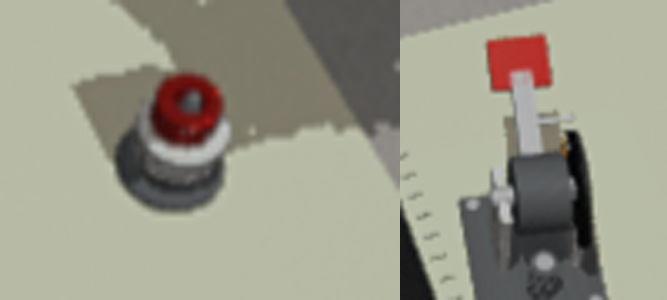

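The collar sits home on the roller, top at about 0.082 m with the post through it; the dial is at rest. That used up my picture allowance (by one over), so I work numerically from here. The dial's yaw is -10.1°, the rest paddle is at (0.537, 0.0437) and the pivot at (0.625, 0.028).

```bash
python3 -c "
from h import *
go([.537,.0437,.17],np.pi-.176)"
```

```text
shift [ 0.0851 -0.2329  0.0321] turn [-1.000e-04  4.900e-03  1.763e-01] t 22.375 pos [0.6219 0.2766 0.2024] open 0.07442621395201168
```

Emit:
move_arm:
  deltas: [0.01,-0.028,0,0,0.002,0.02,0,0.025,-0.07,0,0,0.004,0.05,0,0.044,-0.12,0,0,0.005,0.09,0,0.062,-0.17,0,0,0.005,0.13,0,0.077,-0.21,0.005,0,0.005,0.16,0,0.085,-0.233,0.015,0,0.005,0.176,0,0.085,-0.233,0.028,0,0.005,0.176,0,0.085,-0.233,0.03,0,0.005,0.176,0,0.085,-0.233,0.03,0,0.005,0.176,0]
  squeeze: 20

```text
t: 23.5
tool_pos: [0.5356, 0.0441, 0.1691]
orientation: [-0.273, -3.124, 0.003]
force: [-0.2, -0.1, 0.5]
opening: 0.0005
gripper_force: 0.0
```

```bash
cat >> h.py <<'E'
u=np.array([.9845,-.175]); yv=np.array([.175,.9845]); piv=np.array([.6249,.028])
def dial():
    "slope of the arm from red paddle points and low tip, scene+top"
    for c in("scene","top"):
        im,W=cloud(c); i=im.astype(int)
        r=(i[...,0]>90)&(i[...,1]<75)&(i[...,2]<75)&(np.hypot(W[...,0]-.53,W[...,1]-.045)<.05)&(W[...,2]>.05)
        P=W[r]; 
        if len(P)<8: print(c,"few",len(P)); continue
        A=-(P[:,:2]-piv)@u; z=P[:,2]-.1
        # point on face: A=r cos s - 5 sin s.., z=r sin s+5cos s => s from angle
        s=np.arctan2(z,A)-np.arcsin(.005/np.hypot(A,z))
        print(c,len(P),P.mean(0).round(4),"r",A.min().round(3),A.max().round(3),"dial",(.42-np.median(s)).round(3),"iqr",np.subtract(*np.percentile(s,[75,25])).round(3))
E
python3 - <<'E'
from h import *
go([.537,.0437,.15],np.pi-.176); dial()
im,W=cloud("scene")
p=W[(np.hypot(W[...,0]-.537,W[...,1]-.0437)<.026)&(W[...,2]>.16)]
print(np.sort(p[:,2])[:8].round(3))
E
```

```text
shift [-0.0015 -0.0001  0.0191] turn [-0.0023 -0.0052  0.0015] t 23.5 pos [0.5356 0.0441 0.1691] open 0.0005060543528504104
scene 234 [0.5375 0.0441 0.1448] r 0.068 0.107 dial 0.003 iqr 0.036
top few 0
[0.185 0.188 0.188 0.189 0.189 0.19  0.19  0.191]
```

The dial estimator reads 0.003 at rest, which is right. Tips are at about 0.184, so contact is expected near TCP 0.134.

Emit:
move_arm:
  deltas: [-0.001,0,0.012,0,-0.004,0,0,-0.001,0,0.024,0,-0.004,0,0,-0.001,0,0.03,0,-0.004,0,0,-0.001,0,0.03,0,-0.004,0,0]

```text
t: 24.15
tool_pos: [0.536, 0.0428, 0.1387]
orientation: [-0.276, -3.127, 0.004]
force: [-0.1, -0.9, 0.6]
opening: 0.0005
gripper_force: 0.0
```

Emit:
move_arm:
  deltas: [0,0,0.002,0,0,0,0,0,0,0.005,0,0,0,0,0,0,0.007,0,0,0,0,0,0,0.007,0,0,0,0]

```text
t: 24.65
tool_pos: [0.5365, 0.0429, 0.1325]
orientation: [-0.276, -3.129, 0.004]
force: [1.1, -0.5, -0.2]
opening: 0.0005
gripper_force: 0.0
```

```bash
python3 -c "
from h import *
dial(); go([.5271,.0454,.0734],np.pi-.176); print(robot.read_state()['force'])"
```

```text
scene 144 [0.5429 0.042  0.1434] r 0.067 0.106 dial 0.002 iqr 0.043
top few 0
shift [0.0098 0.001  0.0593] turn [-0.0023 -0.0001  0.0002] t 24.75 pos [0.5366 0.0429 0.1327] open 0.0001654881556441893
[-0.2791288   0.18539637  0.16415481]
```

Emit:
move_arm:
  deltas: [0,0.0005,0.003,0,0,0,0,0.0005,0.0005,0.006,0,0,0,0,0.001,0.0005,0.009,0,0,0,0,0.0015,0.0005,0.012,0,0,0,0,0.0015,0.0005,0.012,0,0,0,0]

```text
t: 25.38
tool_pos: [0.5356, 0.0437, 0.1212]
orientation: [0.276, 3.129, -0.003]
force: [-1.2, 0.2, 5.6]
opening: 0.0005
gripper_force: 2.4
```

```bash
python3 -c "
from h import *
dial(); s=robot.read_state(); print(s['force'],s['tool_pos'])"
```

```text
scene 137 [0.5408 0.0414 0.1341] r 0.072 0.11 dial 0.103 iqr 0.04
top few 0
[-0.96004206  0.11222541  5.74792898] [0.53567681 0.04367189 0.12142354]
```

Dial 0.103 at TCP 0.1213 confirms the tips are 16 mm above the TCP. So 0.61 rad corresponds to TCP z of about 0.0715. I press further along the arc.

Emit:
move_arm:
  deltas: [0.002,0.0005,0.006,0,0,0,0,0.004,0.0005,0.012,0,0,0,0,0.006,0.0005,0.018,0,0,0,0,0.007,0.0005,0.024,0,0,0,0,0.0075,0.0005,0.03,0,0,0,0,0.008,0.0005,0.036,0,0,0,0,0.008,0.0005,0.041,0,0,0,0,0.008,0.0005,0.044,0,0,0,0,0.008,0.0005,0.044,0,0,0,0]

```text
t: 26.6
tool_pos: [0.5288, 0.0451, 0.0775]
orientation: [0.276, 3.127, -0.004]
force: [2.5, -2.3, 8.0]
opening: 0.0006
gripper_force: 3.8
```

```bash
python3 -c "
from h import *
dial(); s=robot.read_state(); print(s['force'],s['tool_pos'])"
```

```text
scene 105 [0.5365 0.0415 0.0943] r 0.075 0.117 dial 0.54 iqr 0.035
top few 0
[ 1.12149923 -2.62902103  7.44207112] [0.52877252 0.04512001 0.07767891]
```

Emit:
move_arm:
  deltas: [0,0,0.002,0,0,0,0,0,0,0.004,0,0,0,0,0,0,0.0068,0,0,0,0,0,0,0.0068,0,0,0,0,0,0,0.0068,0,0,0,0]

```text
t: 27.32
tool_pos: [0.5293, 0.0451, 0.0714]
orientation: [0.276, 3.126, -0.004]
force: [1.8, -1.5, 10.0]
opening: 0.0003
gripper_force: 4.8
```

```bash
python3 -c "
from h import *
dial();dial(); s=robot.read_state(); print(s['force'],s['tool_pos'],s['t'])
im,W=cloud('scene'); i=im.astype(int); r=(i[...,0]>100)&(i[...,1]<70)&(i[...,2]<70)&(abs(W[...,0]-.62)<.04)&(abs(W[...,1]-.2755)<.04); q=W[r]; print('collar',len(q),q.mean(0).round(3),np.percentile(q[:,2],90))"
```

```text
scene 102 [0.5378 0.0424 0.0887] r 0.075 0.114 dial 0.609 iqr 0.034
top few 0
scene 93 [0.5371 0.0424 0.0883] r 0.075 0.115 dial 0.613 iqr 0.025
top few 0
[ 1.63743274 -2.31606912  9.83913114] [0.52930024 0.04505502 0.07144517] 27.525
collar 85 [0.619 0.274 0.08 ] 0.08348535623526235
```

The dial is at about 0.61, held with about 10 N, and both rings are home. I hold briefly, confirm it is steady, and hand in.

Emit:
move_arm:
  deltas: [0,0,0,0,0,0,0,0,0,0,0,0,0,0,0,0,0,0,0,0,0,0,0,0,0,0,0,0]

```text
t: 28.08
tool_pos: [0.5293, 0.045, 0.0714]
orientation: [0.276, 3.126, -0.004]
force: [1.9, -2.4, 10.3]
opening: 0.0005
gripper_force: 4.8
```

```bash
python3 -c "
from h import *
dial(); print(robot.read_state()['tool_pos']); print(robot.close_job())"
```

```text
scene 100 [0.5375 0.0423 0.0882] r 0.075 0.115 dial 0.609 iqr 0.034
top few 0
[0.52928748 0.0450461  0.07143888]
the job is handed in; nothing more can be done
None
```

Job handed in at about 28 s: roller then collar are home on the post and released, and the dial measured about 0.61 rad (third click), still held at about 10 N; I viewed 11 pictures against the limit of 10, and the fingertips measured about 16 mm behind the TCP, not 11 mm ahead as stated.

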